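# Seat the notched cover of a soil test cell

## Robot

A 6-joint arm with a two-finger parallel gripper is mounted at the origin on the work surface. World frame = base frame: x ahead of the robot, y to its left, z up, the work surface at z = 0. Lengths are in mm, angles in rad, forces in N, time in s.
With the tool pointing down it reaches from about 350 to 975 mm from the base axis. Payload 7.1 kg.
Tool frame: the origin (TCP) lies at the very end of the fingers, on their centre line; the grasp point (between the pads) lies 19 mm behind it (ctrl.grip_point_offset is the distance from the TCP to the grasp point, in mm); z points along the fingers, y is the direction in which the jaws open and shut (so a half turn about z gives the same grasp; the last joint's range is limited). The gripper opens to 88 mm and grips with 3 to 60 N. Pads are 20 mm wide; open, the fingers measure 115 mm over their backs; the gripper's body (75 mm by 178 mm) begins 61 mm behind the grasp point.
Start: joints at [-1.132, 0.423, 1.63, -0, 1.089, -0.019], TCP at [276.249, -560.617, 222.675] pointing down, gripper open.
Joint ranges: [-3, 3], [-0.9, 2.11], [0.09, 2.58], [-1.31, 4.45], [0.11, 2.69], [-2.54, 2.54]. Speed limits (rad/s): [2.39, 2.39, 3.01, 3.14, 3.14, 3.14].

## Interface

Orientations are given as a rotation vector (axis times angle).
In Python, from workcell import ctrl gives the robot as it stands.
- The arm moves only by the tool move_arm, never from a script. Its argument "increments" is one flat list of numbers, 5 for each row, row after row: the closure in counts, from 0 (fully open) to 255 (shut), then the shift along the tool's x, y, z in mm, then the turn about the tool's z in degrees. In form: [grip, dx, dy, dz, yaw, grip, dx, dy, dz, yaw, ...]. A call has 1 to 12 rows; each row is the pose to reach, as a shift and turn from the pose measured when the call began, along the tool's axes at that moment; what a row does not reach only later rows make up. A row lasts 1/8 s, in which the tool goes at most 62.5 mm and 10.7 degrees, less where a joint would pass 70% of its speed; a pose out of reach is approached as far as the arm can. A call with a gripper value outside its range is refused whole. The fingers move at their own pace and stop on an object; the grip force is fixed at half the most. Time passes only in rows, so rows that repeat a pose let the fingers close. It gives the time, the measured TCP pose, the force and the opening at its end, in the units of the state.
- ctrl.get_obs(): the state, without advancing time (a new reading comes with each control period).
- ctrl.get_image(name): name is "side" or "top" or "wrist"; returns a dict with "frame" (420x560x3 uint8, red, green, blue), "vertical_fov" (degrees; the focal length in pixels is half the picture's height over the tangent of half this angle, whatever the lens; pixels are square), "cx", "cy" (the principal point, pixels), "distortion" ([k1, k2, p1, p2, k3] as OpenCV has them; the pictures are not rectified), "pose" (4x4, takes a point from camera to world coordinates); the wrist camera has in their place "mount" (4x4, takes a point from camera to tool coordinates, whose origin is the TCP and whose axes are the flange's). Camera axes: x right, y down, z forward; pixel columns grow to the right and rows downward; lengths in mm; the calibration is good to about 2 mm. A picture is of the moment at which its call begins: read the wrist's pose just before it. There is no depth.
- ctrl.close_job(): hands the job in, once; it reports no verdict.
The state is a dict: "t": time; "qpos": joint angles; "qvel": joint speeds; "joint_torque": joint torques, N m; "ee_pos": TCP position; "orientation": TCP orientation; "ft_force": force on the tool from outside, world axes, zero at the start; "moment": the same for the moment, N m; "width": finger opening in mm.
Only numpy, scipy, OpenCV 4.12 (cv2) and the standard library are available. Lean on these libraries where they do the work, as an engineer would, in place of code of your own. Each camera call takes 0.05 s, during which the arm holds its last target.

## Task

The notched cover of the soil test cell still rides high on its seal, turned the wrong way. With a fingertip push its rib round until the notch in the rim lies over the locating pin, then press the hub down until the cover is fully home, flat on the cell; never lift the cover, and leave the brass ring, the tin and the porous stone where they stand.

Things in the scene. Friction and masses are not known exactly. Their poses are not given: they have to be found in the camera images.
- cell: Round metal test cell fixed to the bench, 140 mm diameter, its flat dark top flange 40 mm above the bench; a round ear bulges 15 mm out of the flange beside the pin. Origin: on the bench under its centre; z up; its x axis points from the centre towards the locating pin. An 18 mm spindle stands on its axis, up to 62 mm above the bench.
- seal: Black round seal, 96 mm diameter, around the spindle; it stands out 10 mm above the flange and carries the cover. It slides down only under a load of about 10 N (cover's weight included), stays where it is left, and is level with the flange at the bottom. Origin: on the cell's axis, 50 mm below the seal's top.
- pin (a point): Tip of the fixed steel locating pin: a round upright pin, 14 mm diameter, with a coned top, 60 mm from the cell's axis, standing 8.5 mm above the flange (tip 48.5 mm above the bench). Its outer half shows outside the cover's rim.
- cover: Loose aluminium disc, 14 mm thick, 120 mm diameter, 0.3 to 0.5 kg, bored to sit over the spindle; turns either way about the cell's axis with some friction. Origin: centre of its underside; z up; x points to the notch, the rib lies along -x. Underside at the start 50 mm above the bench, 1.5 mm clear of the pin; fully seated 40 mm, pin in the notch. Out of line it stops on the pin.
- notch (a point): Centre of the notch's open end at the cover's rim, at the underside, 60 mm from the cover's axis. The notch is 18 mm wide, goes 10 mm inward, and passes right through the disc.
- rib (a point): Point on the top edge of the cover's single radial rib, 40 mm from the axis, opposite the notch. The rib stands on the disc, 10 mm wide, 16 mm tall (14 to 30 mm above the underside), from the hub out to 56 mm from the axis; push on either side of it to turn the cover.
- hub (a point): Centre of the flat top of the cover's hub, a 32 mm diameter round boss on the axis, 34 mm above the underside: press here.
- specimen_ring: Loose brass ring, 64 mm outside diameter, 24 mm high, near the cell; to be left alone. Origin: centre of its underside.
- tin: Loose closed round steel tin, 62 mm diameter, 40 mm high, near the cell; to be left alone. Origin: centre of its underside.
- stone: Loose brown porous stone disc, 62 mm diameter, 14 mm thick, near the cell; to be left alone. Origin: centre of its underside.
Not all that is in view belongs to the job. There is more than one size of the cell; the one meant has the size given above.

How it is judged:
By the outcome, as a careful person would: the job done as asked, in the order asked, and still so for the second after the job is handed in, with the robot touching nothing.
It also fails if it takes over 58 s, if anything falls off the work surface, if the arm or the gripper's body presses on something with over 40 N, if the wrist force passes 120 N, or if a joint passes its speed limit or range.

## Working session

There is one attempt and no reset: what is moved stays moved. The work goes in short steps, Python scripts to look and compute and a tool call to move; the robot and the scene stay as the last step left them, time stands still between calls to the robot, and variables do not carry over. Pictures are saved under pics/ and viewed, and the job is handed in when it is done.

Besides the shell and the picture viewer there is one more tool, called after "Emit:" in YAML: its name, and indented under it one key for each argument. move_arm: Moves the arm, as the interface text tells. Its arguments: {"type":"object","properties":{"increments":{"type":"array","items":{"type":"number"}}},"required":["increments"]}

```bash
mkdir -p pics
cat > h.py <<'E'
import numpy as np, cv2, pickle
from workcell import ctrl
def grab(n,tag):
    o=ctrl.get_obs(); im=ctrl.get_image(n)
    cv2.imwrite(f'pics/{tag}.png',im['frame'][:,:,::-1]); pickle.dump((o,im),open(f'pics/{tag}.pkl','wb')); return o,im
def cam(o,im):
    h=im['frame'].shape[0]; f=h/2/np.tan(np.radians(im['vertical_fov'])/2)
    K=np.array([[f,0,im['cx']],[0,f,im['cy']],[0,0,1.]])
    if 'pose' in im: T=np.array(im['pose'])
    else:
        T=np.eye(4);T[:3,:3]=cv2.Rodrigues(np.array(o['orientation'],float))[0];T[:3,3]=o['ee_pos'];T=T@np.array(im['mount'])
    return K,np.array(im['distortion'],float),T
def plane(o,im,px,z):
    K,d,T=cam(o,im)
    u=cv2.undistortPoints(np.array(px,float).reshape(-1,1,2),K,d).reshape(-1,2)
    r=np.c_[u,np.ones(len(u))]@T[:3,:3].T
    return T[:3,3]+r*((z-T[2,3])/r[:,2])[:,None]
def proj(o,im,P):
    K,d,T=cam(o,im); Ti=np.linalg.inv(T)
    return cv2.projectPoints(np.array(P,float).reshape(-1,1,3),cv2.Rodrigues(Ti[:3,:3])[0],Ti[:3,3],K,d)[0].reshape(-1,2)
E
python3 - <<'E'
from h import *
for n in ('top','side','wrist'):
    o,im=grab(n,n+'0'); print(n,cam(o,im)[2].round(2).tolist())
print(o)
E
```

```text
top [[0.03, -0.99, 0.13, 410.79], [-1.0, -0.03, 0.02, -20.8], [-0.02, -0.13, -0.99, 1009.28], [0.0, 0.0, 0.0, 1.0]]
side [[-0.92, -0.22, 0.31, 187.03], [-0.38, 0.52, -0.76, 865.03], [0.0, -0.82, -0.57, 724.05], [0.0, 0.0, 0.0, 1.0]]
wrist [[0.44, -0.86, -0.25, 345.7], [-0.9, -0.42, -0.12, -526.45], [0.0, 0.28, -0.96, 383.78], [0.0, 0.0, 0.0, 1.0]]
{'t': 0.1, 'qpos': array([-1.13198776e+00,  4.23779643e-01,  1.63060963e+00, -2.05753588e-05,
        1.08861255e+00, -1.89889752e-02]), 'qvel': array([ 1.05297740e-03,  5.61712537e-05, -1.42691601e-03,  6.88377800e-04,
        2.36311490e-04,  1.01283333e-03]), 'joint_torque': array([-1.08568740e-03, -5.45618105e+01, -2.74322337e+01,  6.45156065e-02,
        1.88498822e-02, -8.83321559e-05]), 'ee_pos': array([ 276.04110855, -560.16929034,  221.97148327]), 'orientation': array([-3.05830802e+00, -7.12546306e-01,  4.89015584e-04]), 'ft_force': array([-0.41802724,  0.10632198,  0.77082962]), 'moment': array([ 0.02914543, -0.05954953,  0.04025264]), 'width': 87.88776127669128}
```

```bash
ls pics
```

```text
side0.pkl
side0.png
top0.pkl
top0.png
wrist0.pkl
wrist0.png
```

View pics/top0.png

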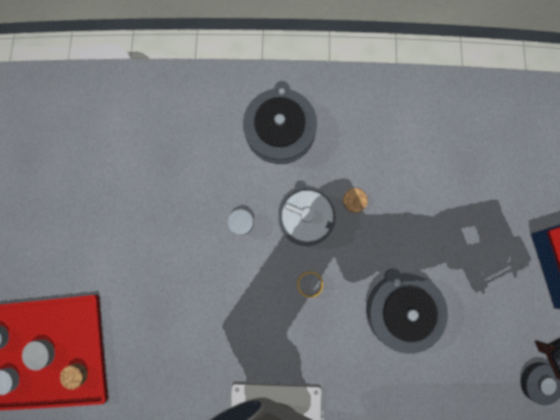

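View pics/side0.png

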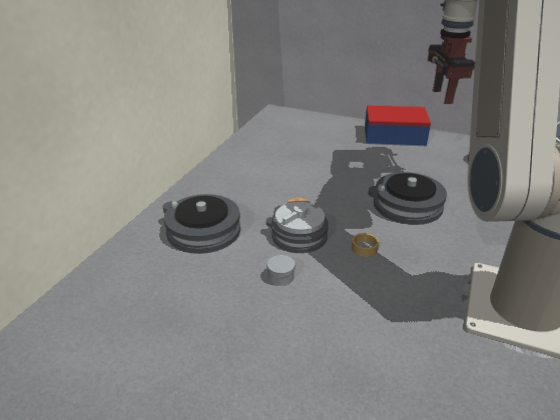

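The top view shows the covered cell at about (307,216), its ear at (300,185), and a notch-like dark spot at (331,225). The ring is at (310,285), the tin at (240,221) and the stone at (356,200). I'll zoom in.

Run:
```python
from h import *
o,im=pickle.load(open('pics/top0.pkl','rb'))
c=im['frame'][165:305,215:385,::-1]; cv2.imwrite('pics/top0z.png',cv2.resize(c,None,fx=4,fy=4,interpolation=cv2.INTER_CUBIC))
o2,im2=pickle.load(open('pics/side0.pkl','rb'))
c=im2['frame'][185:290,240:390,::-1]; cv2.imwrite('pics/side0z.png',cv2.resize(c,None,fx=5,fy=5,interpolation=cv2.INTER_CUBIC))
for n,p,z in (('cov',(307,216),64),('ear',(300,185),40),('ring',(310,285),24),('tin',(240,221),40),('stone',(356,200),14)): print(n,plane(o,im,p,z).round(1))
```

```text
cov [[516.2 -60.9  64. ]]
ear [[595.2 -43.1  40. ]]
ring [[352.2 -73.4  24. ]]
tin [[502.3 101.2  40. ]]
stone [[ 565.5 -185.4   14. ]]
```

View pics/top0z.png

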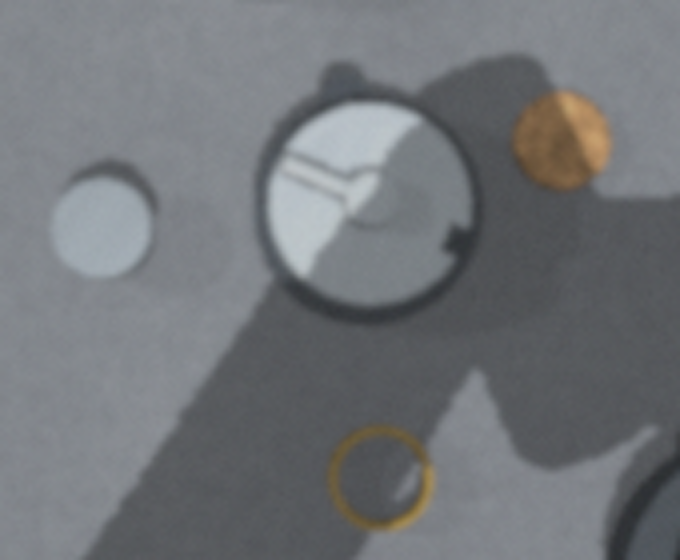

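View pics/side0z.png

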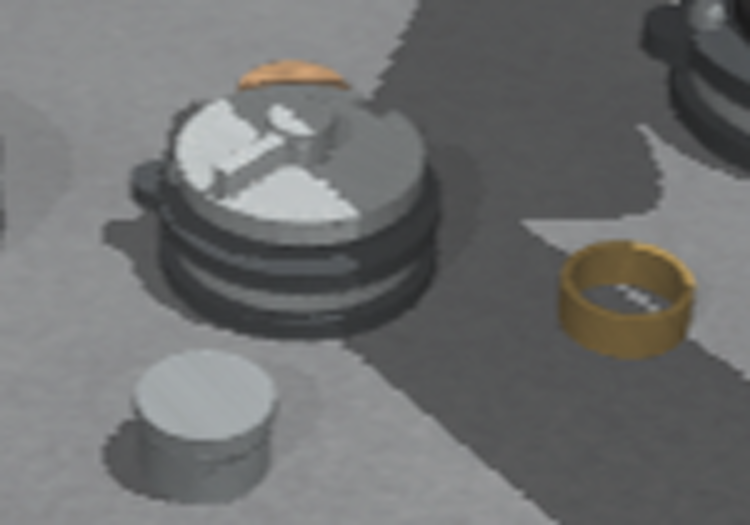

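The rib bears about 68° and the notch about -113° (world). The ear is at about 13°, so the turn is roughly 126° CCW. I'll bring the wrist camera over the cell to refine this and to see the pin.

Emit:
move_arm:
  increments: [255, 40, -30, 0, 0, 255, 80, -62, 0, 0, 255, 120, -93, 0, 0, 255, 160, -125, 0, 0, 255, 200, -156, 0, 0, 255, 240, -188, 0, 0, 255, 280, -220, 0, 0, 255, 320, -251, 0, 0, 255, 360, -282, 0, 0, 255, 400, -314, 0, 0, 255, 436, -342, 0, 0, 255, 436, -342, 0, 0]

```text
t: 1.65
ee_pos: [516.8, -58.5, 222.4]
orientation: [-3.057, -0.719, 0.0]
ft_force: [-0.1, 0.1, -0.0]
width: 0.4
```

Run:
```python
from h import *
o,im=grab('wrist','w1'); print(o['ee_pos'],o['orientation'],o['qpos'],o['width'])
f=im['frame'][:,:,::-1]; cv2.imwrite('pics/w1b.png',cv2.resize(f,(800,600)))
```

```text
[516.84528172 -58.50729599 222.35866219] [-3.05691799e+00 -7.18635445e-01  1.28345898e-04] [-1.36328563e-01  2.70282337e-01  1.86002750e+00  1.44094292e-03
  1.01184079e+00  9.71918343e-01] 0.4186306803985173
```

View pics/w1.png

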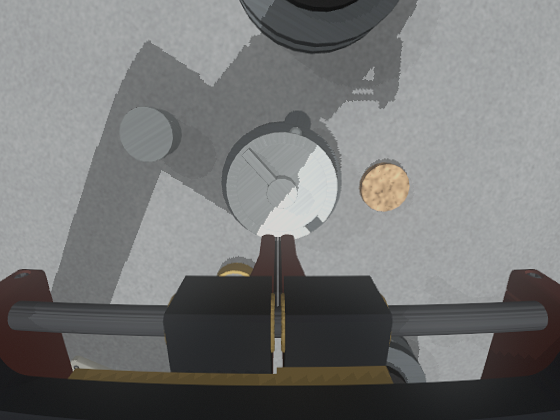

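The wrist view is clear: cover centre about (281,188), pin (296,131) next to the ear (297,122), notch (314,225), rib end (247,152). I'll zoom and measure.

Run:
```python
from h import *
o,im=pickle.load(open('pics/w1.pkl','rb'))
c=im['frame'][100:250,210:360,::-1]; cv2.imwrite('pics/w1z.png',cv2.resize(c,None,fx=4,fy=4,interpolation=cv2.INTER_CUBIC))
```

```text
(no output)
```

View pics/w1z.png

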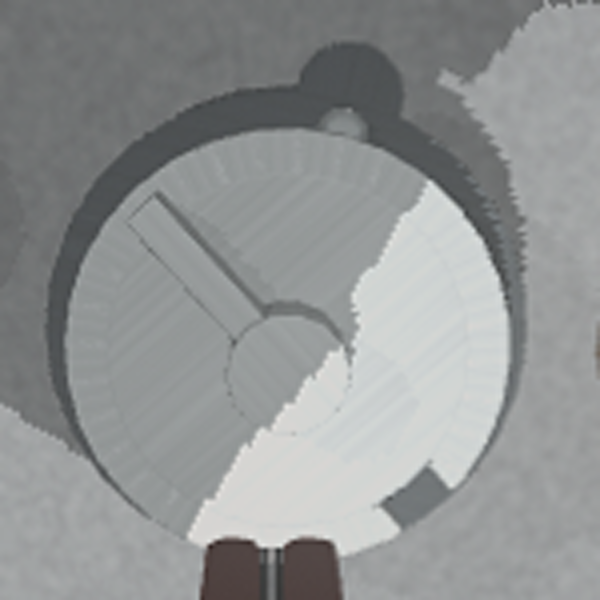

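Run:
```python
from h import *
o,im=pickle.load(open('pics/w1.pkl','rb'))
def P(pts,z): 
    p=210+(np.array(pts,float)+.5)/4-.5; p[:,1]-=110; return plane(o,im,p,z)[:,:2]
def circ(q):
    A=np.c_[2*q,np.ones(len(q))]; s=np.linalg.lstsq(A,(q**2).sum(1),rcond=None)[0]; return s[:2],np.sqrt(s[2]+s[0]**2+s[1]**2)
rim=P([(66,345),(510,345),(288,128),(430,181),(110,460),(130,200),(497,420),(170,520)],64)
print('rim',circ(rim))
c,_=circ(rim)
hub=P([(291,315),(291,435),(229,375),(352,375),(335,417),(247,417)],84); print('hub',circ(hub))
bear=lambda v:np.degrees(np.arctan2(v[...,1],v[...,0]))
r=P([(128,219),(157,192),(233,340),(265,305)],80); e=(r[0]+r[1])/2; i=(r[2]+r[3])/2
print('rib',e,i,bear(e-i),bear(e-c),np.linalg.norm(e-c),'w',np.linalg.norm(r[0]-r[1]),bear(r[0]-r[2]),bear(r[1]-r[3]))
n=P([(382,505),(430,462)],64); print('notch',bear(n.mean(0)-c),np.linalg.norm(n.mean(0)-c),np.linalg.norm(n[1]-n[0]))
p=P([(346,113)],48.5)[0]; print('pin',p,bear(p-c),np.linalg.norm(p-c))
ear=P([(352,72)],40)[0]; print('ear',ear,bear(ear-c),np.linalg.norm(ear-c))
fl=P([(48,320),(524,300),(90,175),(215,103),(62,420)],40);print('flange',circ(fl))
```

```text
rim (array([520.75452341, -63.16054336]), np.float64(59.20892263352241))
hub (array([519.55220069, -63.4695649 ]), np.float64(15.696384413760708))
rib [541.25815911 -11.39675015] [526.42372101 -48.16558501] 68.02831869960372 68.3914842291856 55.676650085817165 w 9.948289816930764 66.45992732782129 69.6483902130238
notch -112.65412688389755 49.36415938740389 18.154285775911234
pin [583.43892196 -48.5756131 ] 13.098104357406356 64.35879125935435
ear [593.85903636 -45.60866415] 13.500769537687056 75.18203426794601
flange (array([519.25005686, -62.21112036]), np.float64(69.64109637016917))
```

The measurements agree with the given sizes: centre about (520,-63), rib 68°, notch -112.5°, pin 13.2°, all at the expected radii. The turn is +125.5°, which puts the rib finally at 193.2°. Next I'll place the closed fingertip on the +x side of the rib, above the disc.

Emit:
move_arm:
  increments: [255, 10, 0, 20, 9.5, 255, 20, 0, 40, 19, 255, 30, 1, 60, 29, 255, 40, 1, 80, 39, 255, 51, 1, 100, 48.5, 255, 51, 1, 112, 48.5, 255, 51, 1, 112, 48.5, 255, 51, 1, 112, 48.5]

```text
t: 2.7
ee_pos: [562.0, -38.5, 110.8]
orientation: [-3.083, 0.6, 0.001]
ft_force: [-0.3, 0.1, 1.5]
width: 0.5
```

```bash
cat >> h.py <<'E'
C=np.array([520,-63.]); 
def state():
    o=ctrl.get_obs(); w=np.array(o['orientation']); R=cv2.Rodrigues(w)[0]
    return np.array(o['ee_pos']),R,np.degrees(np.arctan2(R[1,0],R[0,0])),o
def rel(xy,z,b):
    p,R,a,o=state(); d=R.T@(np.array([*xy,z])-p); return d.round(1), round(-((b-a+180)%360-180),1)
def tip(beta,r,off):
    b=np.radians(beta); return C+r*np.array([np.cos(b),np.sin(b)])-off*np.array([-np.sin(b),np.cos(b)])
E
python3 - <<'E'
from h import *
p,R,a,o=state(); print(p,a,R[:,2],o['qpos'])
print(rel(tip(68,40,30),70,-22))
o,im=grab('side','s2'); cv2.imwrite('pics/s2z.png',cv2.resize(im['frame'][160:280,240:390,::-1],None,fx=5,fy=5))
E
```

```text
[562.01111863 -38.49642009 110.77347738] -22.039721340703224 [-5.94106534e-04  7.99012905e-04 -9.99999504e-01] [-8.99250000e-02  4.88188162e-01  1.83949739e+00  1.02062101e-03
  8.14570826e-01  1.86483667e+00]
(array([ 0.3, -1.5, 40.8]), np.float64(-0.0))
```

View pics/s2z.png

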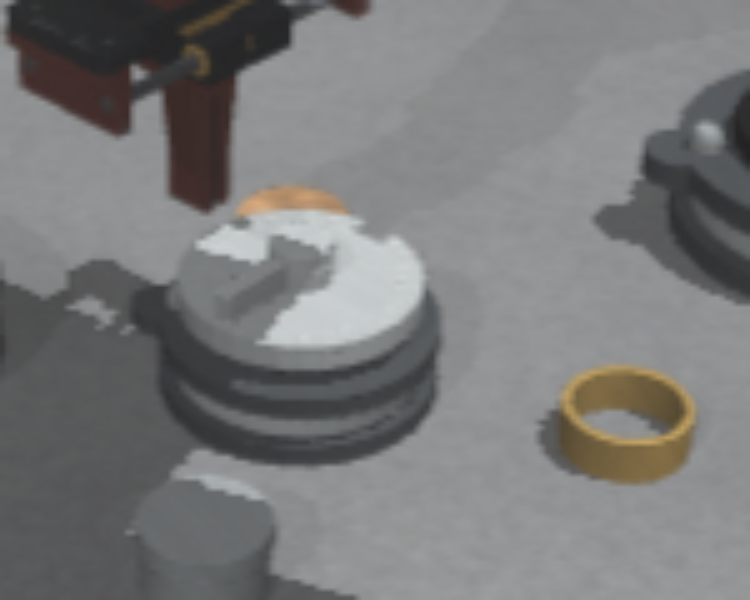

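The side view shows the fingertip behind the rib and above the disc, with the way down clear. Lowering it.

Emit:
move_arm:
  increments: [255, 0, -1.5, 15, 0, 255, 0, -1.5, 30, 0, 255, 0, -1.5, 40, 0, 255, 0, -1.5, 40, 0, 255, 0, -1.5, 40, 0]

```text
t: 3.38
ee_pos: [562.9, -36.9, 70.9]
orientation: [-3.083, 0.601, 0.0]
ft_force: [-0.6, 0.0, 0.4]
width: 0.4
```

Run:
```python
from h import *
p,R,a,o=state(); print(p,a,o['ft_force'])
# path: beta rib target sequence, contact offset 15
for b in range(68,114,5): print(b,rel(tip(b,40,15),70.5,b-90))
```

```text
[562.90612007 -36.91682243  70.92172127] -22.046907253493888 [-0.60472103  0.04042599  0.41063768]
68 (array([-15. ,   0.3,   0.4]), np.float64(-0.0))
73 (array([-18.6,  -0.9,   0.4]), np.float64(-5.0))
78 (array([-22.2,  -1.7,   0.4]), np.float64(-10.0))
83 (array([-25.9,  -2.2,   0.4]), np.float64(-15.0))
88 (array([-29.6,  -2.4,   0.4]), np.float64(-20.0))
93 (array([-33.3,  -2.3,   0.4]), np.float64(-25.0))
98 (array([-37. ,  -1.9,   0.4]), np.float64(-30.0))
103 (array([-40.7,  -1.1,   0.4]), np.float64(-35.0))
108 (array([-44.2,   0. ,   0.4]), np.float64(-40.0))
113 (array([-47.7,   1.4,   0.4]), np.float64(-45.0))
```

Emit:
move_arm:
  increments: [255, -8, 0, 0, 0, 255, -15, 0, 0, 0, 255, -18.6, -1, 0, -5, 255, -22, -1.7, 0, -10, 255, -26, -2.2, 0, -15, 255, -29.6, -2.4, 0, -20, 255, -33.3, -2.3, 0, -25, 255, -37, -1.9, 0, -30, 255, -40.7, -1.1, 0, -35, 255, -44.2, 0, 0, -40, 255, -47.7, 1.4, 0, -45, 255, -47.7, 1.4, 0, -45]

```text
t: 4.88
ee_pos: [517.8, -20.1, 71.2]
orientation: [-3.078, -0.624, -0.0]
ft_force: [0.1, 0.6, 0.3]
width: 0.4
```

Run:
```python
from h import *
p,R,a,o=state(); print(p,a,o['ft_force'])
for b in range(113,174,5): print(b,rel(tip(b,40,15),70.5,b-90))
o,im=grab('side','s3'); cv2.imwrite('pics/s3z.png',cv2.resize(im['frame'][160:280,240:390,::-1],None,fx=5,fy=5))
grab('top','t3')
o,im=grab('wrist','w3')
```

```text
[517.75684632 -20.10947758  71.23070328] 22.921235098493412 [0.11889843 0.60936186 0.28027561]
113 (array([0.3, 0.4, 0.7]), np.float64(-0.1))
118 (array([-3.2, -0.8,  0.7]), np.float64(-5.1))
123 (array([-6.9, -1.6,  0.7]), np.float64(-10.1))
128 (array([-10.6,  -2.1,   0.7]), np.float64(-15.1))
133 (array([-14.3,  -2.3,   0.7]), np.float64(-20.1))
138 (array([-18. ,  -2.2,   0.7]), np.float64(-25.1))
143 (array([-21.7,  -1.8,   0.7]), np.float64(-30.1))
148 (array([-25.4,  -1. ,   0.7]), np.float64(-35.1))
153 (array([-28.9,   0.1,   0.7]), np.float64(-40.1))
158 (array([-32.4,   1.5,   0.7]), np.float64(-45.1))
163 (array([-35.7,   3.2,   0.7]), np.float64(-50.1))
168 (array([-38.8,   5.2,   0.7]), np.float64(-55.1))
173 (array([-41.8,   7.4,   0.7]), np.float64(-60.1))
```

View pics/s3z.png

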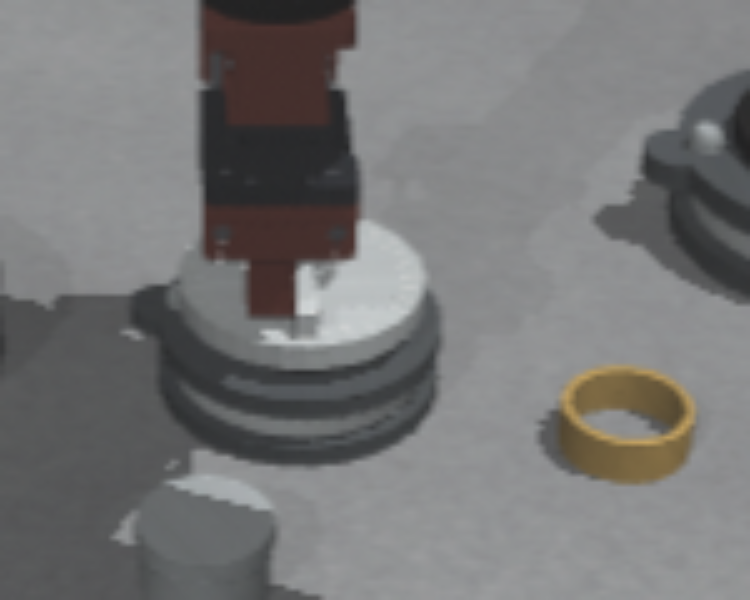

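View pics/w3.png

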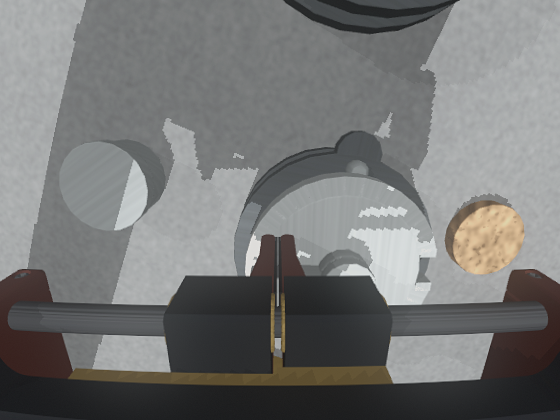

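The rib follows the finger: the notch has come round to about (425,270) in the wrist view, and the cover is still high. Continuing.

Emit:
move_arm:
  increments: [255, -3.2, -0.8, 0.5, -5, 255, -7, -1.6, 0.5, -10, 255, -10.6, -2.1, 0.5, -15, 255, -14.3, -2.3, 0.5, -20, 255, -18, -2.2, 0.5, -25, 255, -21.7, -1.8, 0.5, -30, 255, -25.4, -1, 0.5, -35, 255, -29, 0, 0.5, -40, 255, -32.4, 1.5, 0.5, -45, 255, -35.7, 3.2, 0.5, -50, 255, -38.8, 5.2, 0.5, -55, 255, -41.8, 7.4, 0.5, -60]

```text
t: 6.52
ee_pos: [482.3, -42.9, 70.7]
orientation: [-2.353, -2.08, -0.001]
ft_force: [-0.5, 4.3, 2.3]
width: 0.4
```

Run:
```python
from h import *
p,R,a,o=state(); print(p,a,o['ft_force'],o['qpos'])
for b in (178,183,186,188,190,192,193,194): print(b,rel(tip(b,40,15),70.5,b-90))
o,im=grab('wrist','w4')
cv2.imwrite('pics/w4z.png',cv2.resize(im['frame'][90:290,200:460,::-1],None,fx=3,fy=3,interpolation=cv2.INTER_CUBIC))
```

```text
[482.25792758 -42.87865535  70.71725498] 82.95382276350448 [-0.48786811  4.34152167  2.25115152] [-0.11415258  0.46954931  2.02756503  0.00232024  0.6449804   0.00697157]
178 (array([-3.9, -1.2,  0.2]), np.float64(-5.0))
183 (array([-7.5, -2.1,  0.2]), np.float64(-10.0))
186 (array([-9.8, -2.4,  0.2]), np.float64(-13.0))
188 (array([-11.2,  -2.6,   0.2]), np.float64(-15.0))
190 (array([-12.7,  -2.7,   0.2]), np.float64(-17.0))
192 (array([-14.2,  -2.8,   0.2]), np.float64(-19.0))
193 (array([-15. ,  -2.8,   0.2]), np.float64(-20.0))
194 (array([-15.7,  -2.8,   0.2]), np.float64(-21.0))
```

View pics/w4z.png

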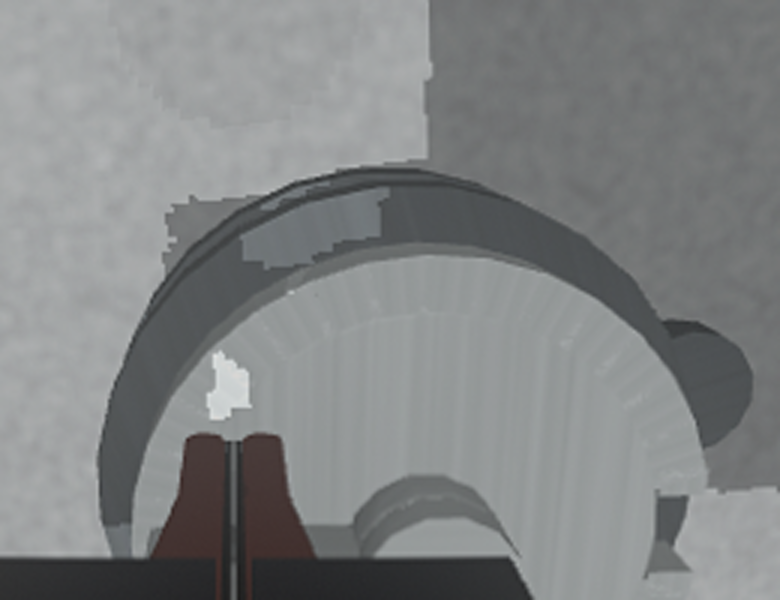

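The notch is at about (670,530) in this crop and nearing the ear. I'll push to about 189°, stopping short, then measure.

Emit:
move_arm:
  increments: [255, -4, -1.2, 0, -5, 255, -7.5, -2, 0, -10, 255, -10, -2.4, 0, -13, 255, -12, -2.6, 0, -16, 255, -12, -2.6, 0, -16, 255, -12, -2.6, 0, -16]

```text
t: 7.32
ee_pos: [478.0, -54.8, 70.6]
orientation: [-2.038, -2.389, -0.001]
ft_force: [-0.7, 2.1, 1.8]
width: 0.4
```

Run:
```python
from h import *
p,R,a,o=state(); print(p,a,o['ft_force'])
o,im=grab('top','t5')
cv2.imwrite('pics/t5z.png',cv2.resize(im['frame'][170:260,260:360,::-1],None,fx=6,fy=6,interpolation=cv2.INTER_CUBIC))
o,im=grab('wrist','w5')
cv2.imwrite('pics/w5z.png',cv2.resize(im['frame'][90:290,200:460,::-1],None,fx=3,fy=3,interpolation=cv2.INTER_CUBIC))
```

```text
[477.96327368 -54.7557046   70.64660792] 99.04608190500035 [-0.69945827  2.1014139   1.75818522]
```

View pics/t5z.png

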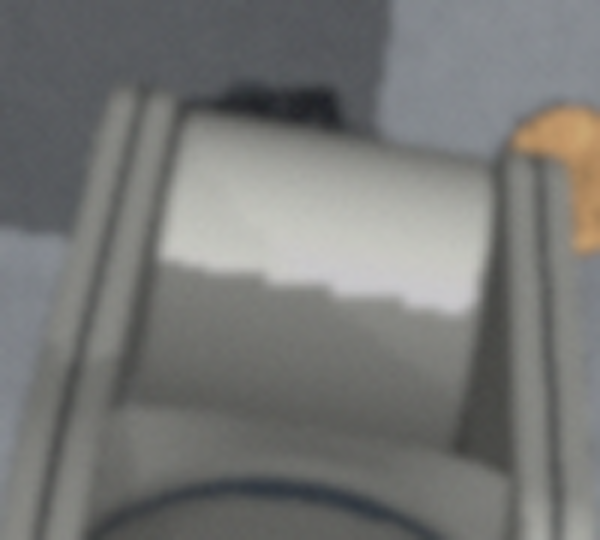

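View pics/w5z.png

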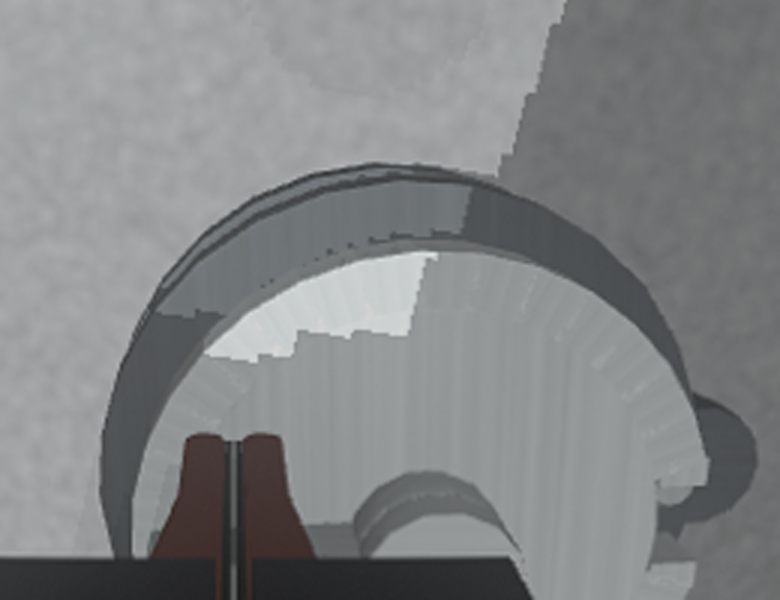

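Run:
```python
from h import *
o,im=pickle.load(open('pics/w5.pkl','rb'))
def P(pts,z): 
    p=(np.array(pts,float)+.5)/3-.5+[200,90]; return plane(o,im,p,z)[:,:2]
def circ(q):
    A=np.c_[2*q,np.ones(len(q))]; s=np.linalg.lstsq(A,(q**2).sum(1),rcond=None)[0]; return s[:2],np.sqrt(s[2]+s[0]**2+s[1]**2)
bear=lambda v:np.degrees(np.arctan2(v[...,1],v[...,0]))
rim=P([(437,253),(560,275),(650,345),(700,425),(330,270),(205,355),(150,450),(708,465)],64);c,r=circ(rim);print(c,r)
n=P([(657,482),(648,572),(708,487),(695,563)],64)
for C_ in (c,C): print(bear(n-C_),np.linalg.norm(n-C_,axis=1),bear(n[:2].mean(0)-C_))
e=P([(757,455),(745,420),(750,490),(715,398),(720,520)],40);cc,r=circ(e);print('ear',cc,r,bear(cc-c),bear(cc-C),np.linalg.norm(cc-C))
cv2.imwrite('pics/w5y.png',cv2.resize(im['frame'][200:290,390:470,::-1],None,fx=8,fy=8,interpolation=cv2.INTER_CUBIC)[:600])
```

```text
[519.91082961 -63.0884136 ] 59.601820173492264
[23.37506037 -1.24100209 19.56294798  2.38509276] [48.92094192 49.27317158 59.45177292 58.88403132] 11.022187436959037
[23.3213159  -1.34621883 19.51133592  2.30261934] [48.80403349 49.18601989 59.33816942 58.79131969] 10.93871217204978
ear [584.13787975 -48.4755499 ] 17.80014111389974 12.817673766731376 12.759797601564305 65.7618983120225
```

View pics/w5y.png

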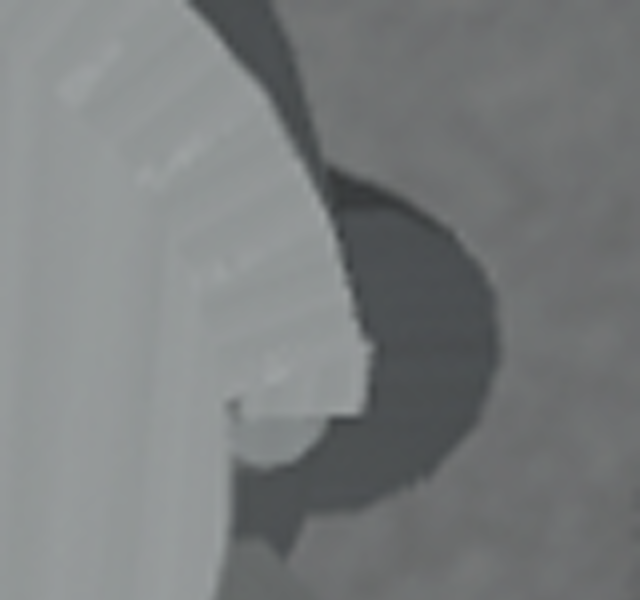

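The notch is at 11.0° and the pin at about 13.0°, so it needs 2° more: about 1.5 mm more at the finger, keeping contact.

Run:
```python
from h import *
for b in (189,191,191.2): print(b,rel(tip(b,40,15),70.5,b-90))
```

```text
189 (array([0.3, 0.2, 0.1]), np.float64(0.1))
191 (array([-1.1, -0.3,  0.1]), np.float64(-1.9))
191.2 (array([-1.2, -0.3,  0.1]), np.float64(-2.1))
```

Emit:
move_arm:
  increments: [255, -0.8, -0.2, 0, -1, 255, -1.5, -0.4, 0, -2, 255, -1.5, -0.4, 0, -2, 255, -1.5, -0.4, 0, -2]

```text
t: 7.92
ee_pos: [477.8, -56.3, 70.6]
orientation: [-1.996, -2.425, -0.001]
ft_force: [-1.5, 3.7, 2.0]
width: 0.7
```

Emit:
move_arm:
  increments: [255, 3, 0, 0, 0, 255, 8, 0, -5, 0, 255, 12, 0, -20, 0, 255, 12, 0, -60, 0, 255, 12, 0, -100, 0, 255, 12, 0, -140, 0, 255, 12, 0, -140, 0]

```text
t: 8.8
ee_pos: [477.7, -44.8, 214.5]
orientation: [1.993, 2.422, 0.007]
ft_force: [0.1, 0.4, -0.2]
width: 0.7
```

Run:
```python
from h import *
p,R,a,o=state(); print(p,a,o['ft_force'])
o,im=grab('wrist','w6')
```

```text
[477.70918312 -44.76821558 214.5352797 ] 101.09329130648658 [ 0.10967845  0.42400525 -0.23846033]
```

View pics/w6.png

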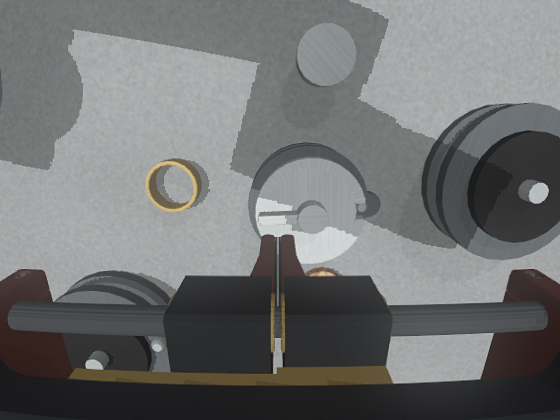

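The whole cover is visible, with the notch and pin at about (361,207), the rib end at (260,216) and the ear at (372,204). Measuring it.

Run:
```python
from h import *
o,im=pickle.load(open('pics/w6.pkl','rb'))
cv2.imwrite('pics/w6z.png',cv2.resize(im['frame'][135:270,240:385,::-1],None,fx=5,fy=5,interpolation=cv2.INTER_CUBIC)[:600])
cv2.imwrite('pics/w6y.png',cv2.resize(im['frame'][175:235,330:390,::-1],None,fx=10,fy=10,interpolation=cv2.INTER_CUBIC)[:600])
```

```text
(no output)
```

View pics/w6z.png

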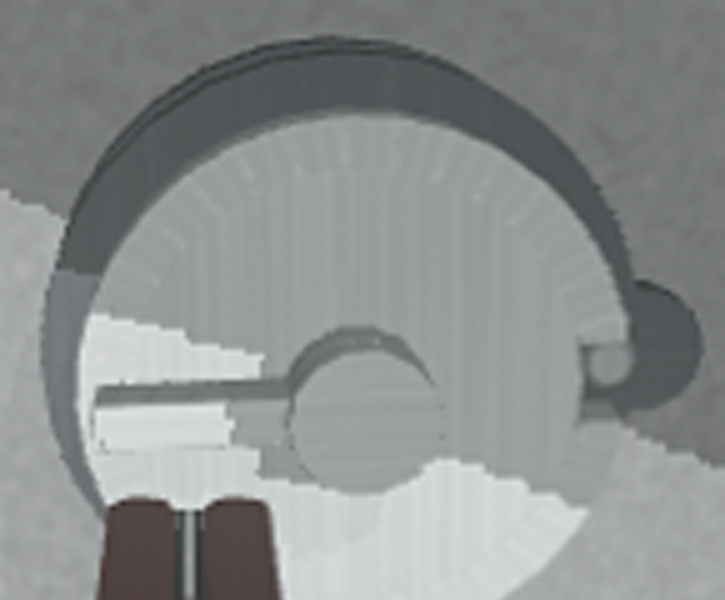

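View pics/w6y.png

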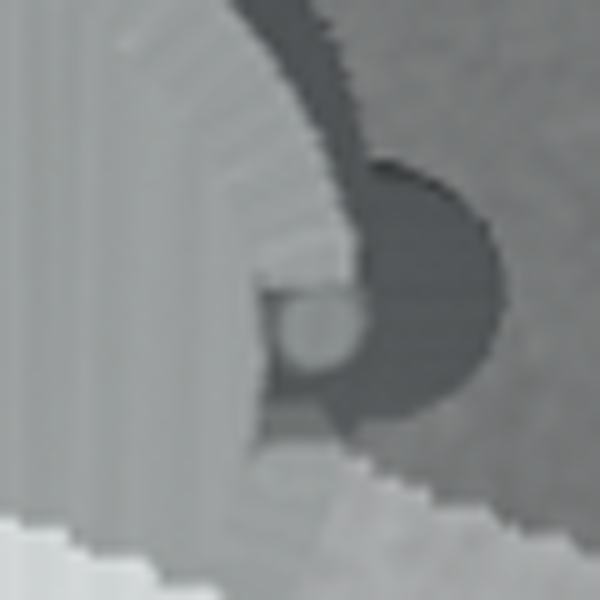

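Run:
```python
from h import *
o,im=pickle.load(open('pics/w6.pkl','rb'))
def P(pts,z,s=5,off=(240,135)): 
    p=(np.array(pts,float)+.5)/s-.5+off; return plane(o,im,p,z)[:,:2]
def circ(q):
    A=np.c_[2*q,np.ones(len(q))]; s=np.linalg.lstsq(A,(q**2).sum(1),rcond=None)[0]; return s[:2],np.sqrt(s[2]+s[0]**2+s[1]**2)
bear=lambda v:np.degrees(np.arctan2(v[...,1],v[...,0]))
rim=P([(350,113),(500,160),(570,215),(612,275),(220,150),(135,225),(85,325),(80,415),(100,500),(585,510),(520,598)],64);c,r=circ(rim);print('rim',c,r)
hub=P([(366,350),(366,494),(290,422),(444,422)],84);print('hub',circ(hub))
rb=P([(97,402),(101,449)],80); e=rb.mean(0); print('rib',bear(e-c)%360,bear(e-circ(hub)[0])%360,np.linalg.norm(e-c),np.linalg.norm(rb[0]-rb[1]))
n=P([(262,290),(258,447),(355,287)],64,10,(330,175)); print('notch',n,bear(n-c),np.linalg.norm(n-c,axis=1),bear(n[:2].mean(0)-c),np.linalg.norm(n[0]-n[1]))
for z in (46,48.5):
  p=P([(322,325)],z,10,(330,175))[0]; print('pin',p,bear(p-c),np.linalg.norm(p-c))
e=P([(505,290),(480,210),(470,380),(400,165),(395,420),(490,350)],40,10,(330,175));cc,r=circ(e);print('ear',cc,r,bear(cc-c))
print('press',rel((520,-63),95,101))
```

```text
rim [519.8248567  -64.27513304] 60.32578117554441
hub (array([520.03684948, -63.14112736]), np.float64(15.637028224880288))
rib 191.88348965743802 192.99784103356177 54.36432609135016 10.288912939695283
notch [[565.32430563 -43.46349717]
 [569.64339591 -60.85987718]
 [575.19052873 -41.2082681 ]] [24.57955233  3.92171409 22.61795582] [50.03322936 49.93546657 59.97864535] 14.260845073418158 17.9245244932474
pin [579.18928817 -50.45524028] 13.1049044601937 60.951826554832095
pin [578.30351672 -49.84088908] 13.865132388402959 60.23372043008746
ear [586.23825497 -47.52133133] 15.808432526669668 14.158340265101346
press (array([-26.4,  38.8, 117.8]), np.float64(0.1))
```

Referred to the hub centre (520,-63.1), the rib is at 193.0°, the notch at 13.0° and the pin at 12.4–13.1°, inside the ±1.9° fit. Moving over the hub.

Emit:
move_arm:
  increments: [255, -13, 20, 20, 0, 255, -26.4, 38.8, 50, 0, 255, -26.4, 38.8, 80, 0, 255, -26.4, 38.8, 110, 0, 255, -26.4, 38.8, 118, 0, 255, -26.4, 38.8, 118, 0, 255, -26.4, 38.8, 118, 0]

```text
t: 9.72
ee_pos: [520.6, -63.0, 95.7]
orientation: [1.994, 2.423, 0.005]
ft_force: [-0.9, -1.0, -0.3]
width: 0.3
```

Run:
```python
from h import *
p,R,a,o=state(); print(p,a,o['ft_force'],R[:,2])
o,im=grab('side','s7'); cv2.imwrite('pics/s7z.png',cv2.resize(im['frame'][160:280,240:390,::-1],None,fx=5,fy=5))
```

```text
[520.63537287 -63.04705306  95.67901146] 101.09712633592589 [-0.85576448 -0.98745039 -0.29445357] [ 4.90594366e-03  4.25525042e-04 -9.99987875e-01]
```

View pics/s7z.png

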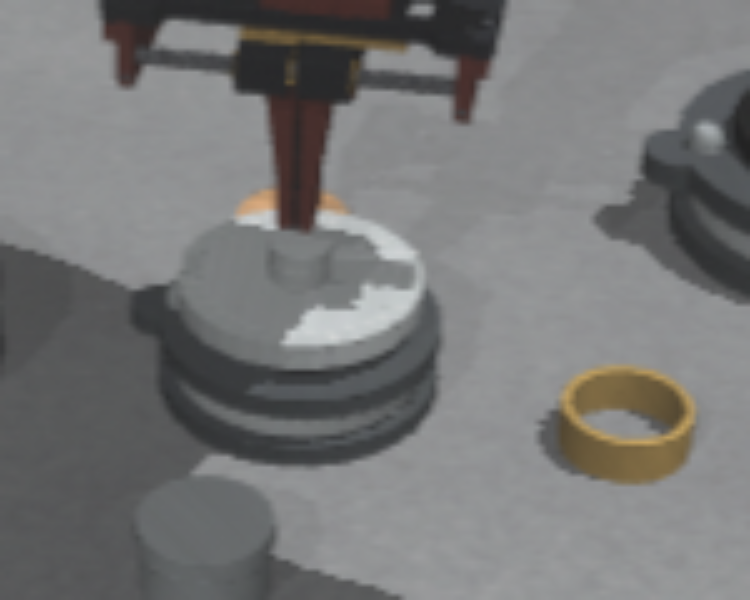

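The side view shows the fingers centred over the hub. Pressing down gently to about z = 82 to check contact and force.

Emit:
move_arm:
  increments: [255, 0, 0, 5, 0, 255, 0, 0, 9, 0, 255, 0, 0, 11, 0, 255, 0, 0, 12, 0, 255, 0, 0, 13, 0, 255, 0, 0, 14, 0]

```text
t: 10.52
ee_pos: [520.7, -63.1, 82.1]
orientation: [1.994, 2.423, 0.005]
ft_force: [-2.0, 0.6, 6.2]
width: 0.6
```

Emit:
move_arm:
  increments: [255, 0, 0, 1, 0, 255, 0, 0, 2, 0, 255, 0, 0, 3, 0, 255, 0, 0, 4, 0]

```text
t: 11.02
ee_pos: [520.7, -63.0, 78.5]
orientation: [1.994, 2.423, 0.005]
ft_force: [-2.4, 0.6, 6.5]
width: 0.6
```

The cover has passed the pin stop (82.5 mm) with a steady 6.5 N, so the pin is entering the notch. Continuing to the bottom.

Emit:
move_arm:
  increments: [255, 0, 0, 1, 0, 255, 0, 0, 2, 0, 255, 0, 0, 3, 0, 255, 0, 0, 4, 0, 255, 0, 0, 4.5, 0, 255, 0, 0, 5, 0, 255, 0, 0, 5, 0]

```text
t: 11.9
ee_pos: [520.7, -63.0, 74.3]
orientation: [1.994, 2.423, 0.005]
ft_force: [-3.3, -0.0, 11.1]
width: 0.3
```

Emit:
move_arm:
  increments: [255, 0, 0, 1, 0, 255, 0, 0, 1.5, 0, 255, 0, 0, 2, 0, 255, 0, 0, 2, 0, 255, 0, 0, 2, 0]

```text
t: 12.52
ee_pos: [520.7, -63.1, 74.2]
orientation: [1.994, 2.423, 0.005]
ft_force: [-7.6, 0.7, 23.6]
width: 0.8
```

It has bottomed: 24 N with no further travel, at z = 74.2 (nominal 74.0). Retracting straight up and aside to check.

Emit:
move_arm:
  increments: [255, 0, 0, -3, 0, 255, 0, 0, -10, 0, 255, 0, 0, -40, 0, 255, 0, 0, -80, 0, 255, 0, 0, -120, 0, 255, 20, -30, -145, 0, 255, 26, -39, -145, 0, 255, 26, -39, -145, 0]

```text
t: 13.52
ee_pos: [476.2, -45.0, 218.5]
orientation: [1.993, 2.424, 0.005]
ft_force: [0.3, 0.3, 0.3]
width: 0.7
```

Run:
```python
from h import *
p,R,a,o=state(); print(p,a,o['ft_force'])
o,im=grab('wrist','w8'); A=cv2.resize(im['frame'][135:270,240:385,::-1],(600,558),interpolation=cv2.INTER_CUBIC); cv2.imwrite('pics/w8z.png',A)
o,im=grab('side','s8'); cv2.imwrite('pics/s8z.png',cv2.resize(im['frame'][180:290,240:390,::-1],None,fx=5,fy=5,interpolation=cv2.INTER_CUBIC))
```

```text
[476.17535407 -44.95515461 218.53782227] 101.12568352463165 [0.3016275  0.25185831 0.34256954]
```

View pics/w8z.png

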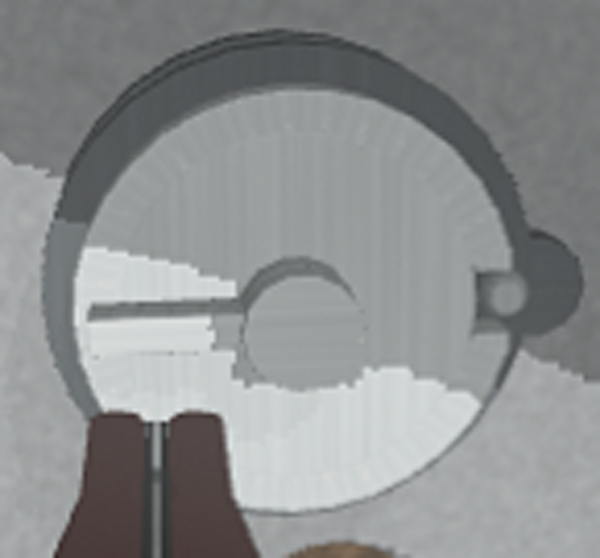

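View pics/s8z.png

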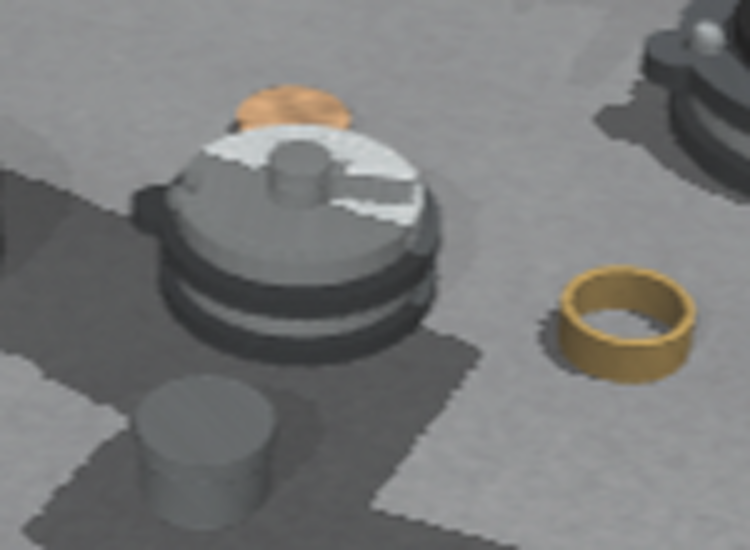

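The cover is down inside the flange line, with the pin standing in the notch at (505,292) of the wrist crop. In the side view the gap is gone, and the ring, tin and stone look unmoved. One numeric check, then I'll hand in.

Run:
```python
from h import *
o,im=pickle.load(open('pics/w8.pkl','rb')); k=600/145
def P(pts,z): return plane(o,im,(np.array(pts,float)+.5)/k-.5+[240,135],z)[:,:2]
def circ(q):
    A=np.c_[2*q,np.ones(len(q))]; s=np.linalg.lstsq(A,(q**2).sum(1),rcond=None)[0]; return s[:2],np.sqrt(s[2]+s[0]**2+s[1]**2)
for z in (54,64): print(z,circ(P([(305,88),(430,125),(490,190),(513,250),(190,120),(110,195),(75,310),(300,513),(400,485),(485,400)],z)))
for z in (74,84): print('hub',z,circ(P([(303,275),(303,390),(243,332),(364,332)],z)))
a=pickle.load(open('pics/s2.pkl','rb'))[1]['frame'];b=pickle.load(open('pics/s8.pkl','rb'))[1]['frame']
def cen(f,r):
    h=cv2.cvtColor(f,cv2.COLOR_RGB2HSV); m=cv2.inRange(h,(8,90,60),(30,255,255)); m[:r[0]]=0;m[r[1]:]=0;m[:,:r[2]]=0;m[:,r[3]:]=0
    y,x=np.nonzero(m); return x.mean().round(1),y.max(),x.min(),x.max()
for f in(a,b): print(cen(f,(190,270,340,390)),cen(f,(190,215,280,320)))
ctrl.close_job()
```

```text
54 (array([520.68388815, -63.56021042]), np.float64(60.36777230881299))
64 (array([518.85260272, -60.67775414]), np.float64(58.51768379956686))
hub 74 (array([519.9029163 , -63.33845022]), np.float64(15.579533511271404))
hub 84 (array([517.97755219, -60.27502063]), np.float64(15.070891565689402))
(np.float64(364.7), np.int64(255), np.int64(352), np.int64(378)) (np.float64(297.5), np.int64(202), np.int64(288), np.int64(307))
(np.float64(364.6), np.int64(255), np.int64(352), np.int64(378)) (np.float64(297.7), np.int64(205), np.int64(288), np.int64(308))
the job is handed in; nothing more can be done
```

The job is done and handed in at about 13.6 s of the 58 s allowed. I pushed the rib round about 125° counter-clockwise with the closed fingertips, backed off to check the fit, then pressed the hub down. The cover was never lifted.

- **Alignment before pressing:** measured from the hub centre, the notch was at 13.0° and the pin at 12.4–13.1°. Measured from the fitted rim centre, the two differed by up to about 1.2°. Both are inside the ±1.9° fit.
- **Pressing:** the cover slid down at about 6.5 N and passed the pin stop without a jump in force. It stopped at a fingertip height of 74.2 mm (74.0 expected), where the force rose to 24 N with no further travel.
- **Final pictures:** the pin stands in the notch. The rim and hub fit the seated heights: radius 60.4 mm, and both centres within about 1 mm of the cell's axis. At the old height they would be off by about 3 mm.
- **Ring, tin and stone:** the ring's outline in the side view is unchanged. The stone's stayed in place; more of it shows now that the cover is lower. I only judged the tin by eye, and it looked unmoved.

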